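Close the board-test station and hold it pressed

TASK

The carriage of the board-test station has been left pulled out: first push it home along its rails until it snaps into its detent. Then take the large pressure plate by its handle from the green mat, fit its two holes over the two dowels of the nest and press it down against the springs until it lies flush on the nest, with no gap. Finish while still holding it pressed down, and leave all the other things on the bench as they are.

Things in the scene. Friction and masses are not known exactly. Their poses are not given: they have to be found in the camera images.
- carriage (a joint): Carriage of the test station: how far it is pulled out, m; 0 is home (end stop), up to 0.07. It runs straight on two rails of the white base (base top 45 mm above the table); seen from the robot, away is home. Sliding friction under 1 N; in the last 10 mm a spring ball gives about 6 N of resistance (worst at 9 mm out), has its crest at 4 mm, then pulls the carriage home and keeps it there with 3 to 4 N. Short of that it stays where it is left
- tab (a point): Centre of the top edge of the carriage's upright aluminium push tab, 114 mm above the table. The tab is a plate 10 mm thick (along x), 60 mm wide (y), and stands 40 mm above the carriage plate (its foot at 74 mm). It may be pushed on the face towards the robot or pinched from above (30 mm free behind it, before the nest). +x is the direction in which the carriage is pushed home; z up.
- nest (a point): Centre of the upper face of the nest, the lower half: an aluminium frame 130 mm (x) by 90 mm (y) by 20 mm on the carriage, its upper face 94 mm above the table, 100 mm beyond the tab in x. +x is the direction in which the carriage is pushed home; z up. In its pocket lies a green circuit board on a sprung carrier, 1 mm below this face
- dowel_a (a point): Foot of the steel dowel at the far end of the nest, on the nest's upper face: 53 mm in +x and 25 mm in +y of nest. Diameter 10 mm, 20 mm high, the top 7 mm tapered to 3.6 mm. Moves with the carriage
- dowel_b (a point): Foot of the second, equal dowel at the near end: 53 mm in -x and 15 mm in -y of nest
- carrier (a joint): Sprung board carrier: how far it is pressed down, m; 0 at rest, 0.005 when the pressure plate lies flush on the nest. It takes about 5 N to start it and 9 N at 5 mm, more than the plate weighs (under 4 N): let go, the plate rises and stays 5 mm open
- plate: The large pressure plate, the upper half: aluminium, 130 mm (x) by 90 mm (y) by 8 mm, about 0.3 kg, with four black push pins of 8 mm diameter standing 6 mm out below, on which it lies, and a black bridge handle on top. Origin: centre, at the lower ends of the pins (3 mm above the table on the mat). z up; its x and y go with those of nest, to which it is turned by less than 0.8 rad at the start. The plate's underside is at z = 6 mm, its top at 14 mm
- plate_handle (a point): Centre of the plate's handle bar, 46 mm above the origin: the bar is 80 mm long (along the plate's x), 18 mm wide (y), 16 mm high (38 to 54 mm above the origin), on two posts at its ends; 24 mm clear between bar and plate
- hole_a (a point): Centre, on the plate's underside (z = 6 mm), of the through hole that goes on dowel_a: 53 mm in +x, 25 mm in +y of the plate's centre. Diameter 13 mm
- hole_b (a point): The same of the hole that goes on dowel_b: 53 mm in -x, 15 mm in -y
- small_plate: Bystander: a smaller pressure plate of another product, 80 by 66 mm with a 50 mm handle, 54 mm high, on the far part of the mat. Origin: centre of its underside
- tweezers: Bystander: dark steel tweezers 120 mm long, 8 mm high, on the mat beside the large plate. Origin: centre of its underside
- tape_roll: Bystander: roll of amber tape, 64 mm diameter, 18 mm high, on the far part of the mat. Origin: centre of its underside
- screwdriver: Bystander: screwdriver 190 mm long, at the right. Origin: under its middle
- esd_brush: Bystander: brush 170 mm long, at the left. Origin: under its middle
- solvent_bottle: Bystander: clear bottle 52 mm diameter, 120 mm high, at the left. Origin: centre of its underside
- probe_jar: Bystander: clear jar with black cap, 48 mm diameter, 45 mm high, at the right. Origin: centre of its underside
Things that resemble listed ones, but are neither listed nor needed, are in the scene too. Leave any blue or orange look-alike of the plate alone.

How it is judged:
By the outcome, as a careful person would: the job done as asked, in the order asked, and still so for the second after the job is handed in, while the arm keeps its last pose, push and grip.
It also fails if it takes over 58 s, if anything falls off the work surface, if the arm or the gripper's body presses on something with over 40 N, if the wrist force passes 120 N, or if a joint passes its speed limit or range.

ROBOT

A 6-joint arm with a two-finger parallel gripper is mounted at the origin on the work surface. World frame = base frame: x ahead of the robot, y to its left, z up, the work surface at z = 0. Lengths are in m, angles in rad, forces in N, time in s.
With the tool pointing down it reaches from about 0.25 to 0.8 m from the base axis. Payload 3.9 kg.
Tool frame: the origin (TCP) lies on the centre line of the jaws, within the pads' length; the fingertips stand 8 mm ahead of it and the grasp point (between the pads) lies 11 mm behind it (r.nose_length is the distance from the TCP to the fingertips, in m); z points along the fingers, y is the line along which they close (so a half turn about z gives the same grasp; the last joint's range is limited). The gripper opens to 85 mm and grips with 20 to 120 N. Pads are 22 mm wide; open, the fingers measure 114 mm over their backs; the gripper's body (76 mm by 85 mm) begins 54 mm behind the grasp point. The pads swing forward as they close: fully open they stand 13 mm farther back than shut.
Start: joints at [-1.179, 0.26, -0.138, 1.173, 0, 1.571], TCP at [0.2, -0.485, 0.239] pointing down, gripper open.
Joint ranges: [-2.78, 2.78], [-0.83, 1.72], [-1.28, 1.37], [-1.9, 2.12], [-1.57, 1.48], [-3.14, 3.14]. Speed limits (rad/s): [2.57, 2.57, 3.14, 3.14, 3.14, 3.14].

INTERFACE

Orientations are given as a rotation vector (axis times angle).
In Python, from rig import r gives the robot as it stands.
- The arm moves only by the tool play_rows, never from a script. Its argument "rows" is a list that holds one entry, the list of rows, each a list of 6 numbers: the shift along the tool's x, y, z scaled (see below), then the turn, a rotation vector about the tool's x, y, z scaled (see below). In form: [[[x, y, z, ax, ay, az], ...]]. A call has 1 to 5 rows; each row shifts and turns the commanded pose from where the row before left it, along the tool's axes as they then stand; what a row does not reach is not made up. The controller multiplies each number of a shift by 20 mm and each number of a turn by 6 degrees. A row lasts 1/12 s, in which the tool goes at most 41.7 mm and 7.16 degrees, less where a joint would pass 70% of its speed; a pose out of reach is approached as far as the arm can. A call with a number of a shift or a turn outside -1 to 1 is refused whole. A call with a gripper value outside its range is refused whole. "hand" is the closure, from -1 (fully open) to 1 (shut), set as the call begins (left out, the last holds). The fingers move at their own pace and stop on an object; "force" is the grip in N (left out, the last holds). Time passes only in rows, so rows that do not move let the fingers close. It gives the time, the measured TCP pose, the force, the opening and the grip force at its end, in the units of the state.
- r.sense(): the state, without advancing time (a new reading comes with each control period).
- r.grab_frame(name): name is "scene" or "top"; returns a dict with "img" (420x560x3 uint8, blue, green, red), "z_map" (420x560 float32, m along the optical axis (not along the pixel's ray), 0 where there is no reading), "fov_y" (degrees; the focal length in pixels is half the picture's height over the tangent of half this angle, whatever the lens; pixels are square), "cx", "cy" (the principal point, pixels), "distortion" ([k1, k2, p1, p2, k3] as OpenCV has them; the pictures are not rectified), "world_from_camera" (4x4, takes a point from camera to world coordinates). Camera axes: x right, y up, looking along -z (the intrinsics and any distortion apply to the point x, -y, -z); pixel columns grow to the right and rows downward; lengths in m; the calibration is good to about 2 mm. A picture is of the moment at which its call begins.
- r.close_job(): hands the job in; it is judged then, once.
The state is a dict: "clock": time; "joints": joint angles; "qvel": joint speeds; "effort": joint torques, N m; "tool_pos": TCP position; "tcp_rot": TCP orientation; "force": force on the tool from outside, world axes, zero at the start; "torque": the same for the moment, N m; "gripper_width": finger opening in m; "finger_force": force on a finger pad.
Only numpy, scipy, OpenCV 4.12 (cv2) and the standard library are available. Lean on these libraries where they do the work, as an engineer would, in place of code of your own. Each camera call takes 0.05 s, during which the arm holds its last target. There are 200 camera calls.

## Working session

There is one attempt and no reset: what is moved stays moved. The work goes in short steps, Python scripts to look and compute and a tool call to move; the robot and the scene stay as the last step left them, time stands still between calls to the robot, and variables do not carry over. Pictures are saved under pics/ and viewed, at most 10 in all, crops included, and the job is handed in when it is done.

Besides the shell and the picture viewer there is one more tool, called after "Emit:" in YAML: its name, and indented under it one key for each argument. play_rows: Moves the arm, as the interface text tells. Shifts and turns lie within -1 to 1; 1 stands for 20 mm of shift or 6 degrees of turn. Its arguments: {"type":"object","properties":{"rows":{"type":"array","items":{"type":"array","items":{"type":"array","items":{"type":"number","minimum":-1,"maximum":1}}}},"hand":{"type":"number"},"force":{"type":"number"}},"required":["rows"]}

```bash
ls; mkdir -p pics; cat > h.py <<'E'
import numpy as np, cv2
from rig import r
def K(f):
    h,w=f["img"].shape[:2]; fl=h/2/np.tan(np.radians(f["fov_y"])/2)
    return np.array([[fl,0,f["cx"]],[0,fl,f["cy"]],[0,0,1]])
def ray(f,uv):
    p=cv2.undistortPoints(np.array(uv,float).reshape(-1,1,2),K(f),np.array(f["distortion"],float)).reshape(-1,2)
    T=np.array(f["world_from_camera"]); d=np.c_[p[:,0],-p[:,1],-np.ones(len(p))]@T[:3,:3].T
    return T[:3,3],d
def depth_pt(f,uv):
    o,d=ray(f,uv); out=[]
    for (u,v),dd in zip(uv,d):
        z=f["z_map"][int(v)-1:int(v)+2,int(u)-1:int(u)+2]; out.append(o+dd*np.median(z[z>0]) if (z>0).any() else o*np.nan)
    return np.array(out)
def at_z(f,uv,z):
    o,d=ray(f,uv); return o+d*((z-o[2])/d[:,2])[:,None]
def cloud(f):
    h,w=f["z_map"].shape; uu,vv=np.meshgrid(np.arange(w),np.arange(h))
    o,d=ray(f,np.c_[uu.ravel(),vv.ravel()]); return (o+d*f["z_map"].reshape(-1,1)).reshape(h,w,3)
def save(f,n):
    import pickle; pickle.dump(f,open(n+".pkl","wb")); cv2.imwrite(f"pics/{n}.png",f["img"])
def load(n):
    import pickle; return pickle.load(open(n+".pkl","rb"))
E
python3 - <<'E'
from h import *
for n in("scene","top"):
    f=r.grab_frame(n); save(f,n+"0"); print(n,f["fov_y"],f["cx"],f["cy"],f["distortion"],np.round(f["world_from_camera"],3).tolist())
a=cv2.imread("pics/scene0.png");b=cv2.imread("pics/top0.png")
print(r.sense())
E
```

```text
pics
scene 50.57724333312174 271.6009939776013 207.62641768765303 [0.04245755 0.         0.         0.         0.        ] [[-0.328, -0.662, 0.674, 1.408], [0.944, -0.244, 0.22, 0.3], [0.019, 0.708, 0.706, 1.029], [0.0, 0.0, 0.0, 1.0]]
top 55.135455245575784 283.5136723795849 208.87208667091895 [-0.01412376  0.          0.          0.          0.        ] [[0.013, 0.987, -0.157, 0.333], [-1.0, 0.016, 0.018, 0.013], [0.02, 0.157, 0.987, 1.144], [0.0, 0.0, 0.0, 1.0]]
{'clock': 0.1, 'joints': array([-1.17902284e+00,  2.60591009e-01, -1.39258952e-01,  1.17274357e+00,
       -3.39530589e-05,  1.57081997e+00]), 'qvel': array([-0.00020856, -0.00021474,  0.00250187,  0.00110076, -0.00074809,
        0.0016516 ]), 'effort': array([ 5.23829876e-04, -4.06507516e+01,  2.54527456e+01,  1.00738453e-02,
        1.37664615e-04, -8.09222449e-07]), 'tool_pos': array([ 0.20021045, -0.4846468 ,  0.23855534]), 'tcp_rot': array([-3.07979567e+00, -6.11090085e-01,  6.01477552e-04]), 'force': array([ 0.1537598 , -0.08298002,  0.12636464]), 'torque': array([ 0.00416825, -0.03153212, -0.01340054]), 'finger_force': 0.0, 'gripper_width': 0.08536528771679189}
```

View pics/scene0.png

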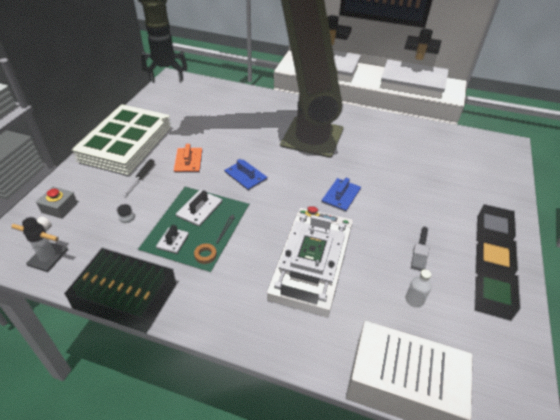

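View pics/top0.png

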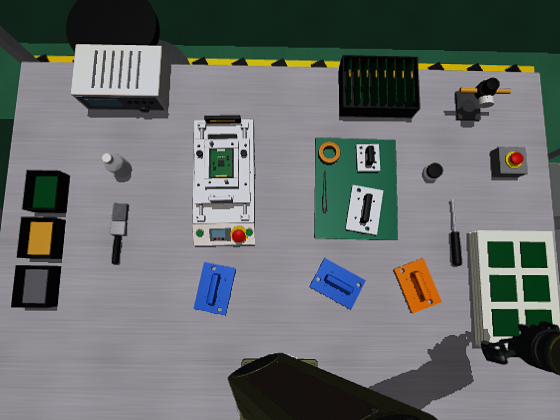

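The scene picture shows the station near (312,255) and the large plate on the green mat near (200,207). In the top picture the station is near (223,180), with the tab at about (221,197). The large plate is at about (366,208) and the small one at (368,157). I'll enlarge both areas.

```bash
python3 - <<'E'
from h import *
t=load("top0")["img"]; s=load("scene0")["img"]
z=lambda im,u,v,w,h,k: cv2.resize(im[v:v+h,u:u+w],None,fx=k,fy=k,interpolation=cv2.INTER_CUBIC)
A=z(t,185,110,80,140,4); B=z(t,310,130,90,112,5)[:560]
cv2.imwrite("pics/topcrop.png",np.hstack([A,B[:560]]) if A.shape[0]==B.shape[0] else A)
C=z(s,265,200,90,110,5)[:550];D=z(s,140,185,70,110,5)[:550]
cv2.imwrite("pics/scenecrop.png",np.hstack([C,D]))
f=load("top0");P=cloud(f)
# aluminium tops: depth bands
for nm,(u0,v0,u1,v1),(a,b) in (("nest",(190,130,258,215),(.09,.098)),("tabtop",(190,180,258,215),(.108,.12)),("plate",(340,180,390,240),(.012,.022)),("bar",(340,180,390,240),(.05,.065))):
    q=P[v0:v1,u0:u1].reshape(-1,3); q=q[(q[:,2]>a)&(q[:,2]<b)]
    if len(q)>5: print(nm,len(q),q.mean(0).round(4),np.median(q,0).round(4),cv2.minAreaRect((q[:,:2]*1000).astype(np.float32)))
E
```

```text
nest 1420 [0.6238 0.1654 0.0934] [0.625  0.1656 0.0933] ((604.9841918945312, 161.59494018554688), (170.22450256347656, 134.9452667236328), 4.9187445640563965)
tabtop 96 [0.5278 0.1597 0.1133] [0.5258 0.158  0.1134] ((546.1627197265625, 161.70870971679688), (51.5994758605957, 57.31364440917969), 3.0500032901763916)
plate 1157 [ 0.5152 -0.2355  0.0167] [ 0.5142 -0.2304  0.0167] ((517.1822509765625, -236.9427490234375), (91.45061492919922, 130.79458618164062), 80.06988525390625)
bar 184 [ 0.5167 -0.2361  0.0561] [ 0.5161 -0.2359  0.056 ] ((516.88232421875, -236.70518493652344), (18.217082977294922, 79.59052276611328), 79.87547302246094)
```

View pics/topcrop.png

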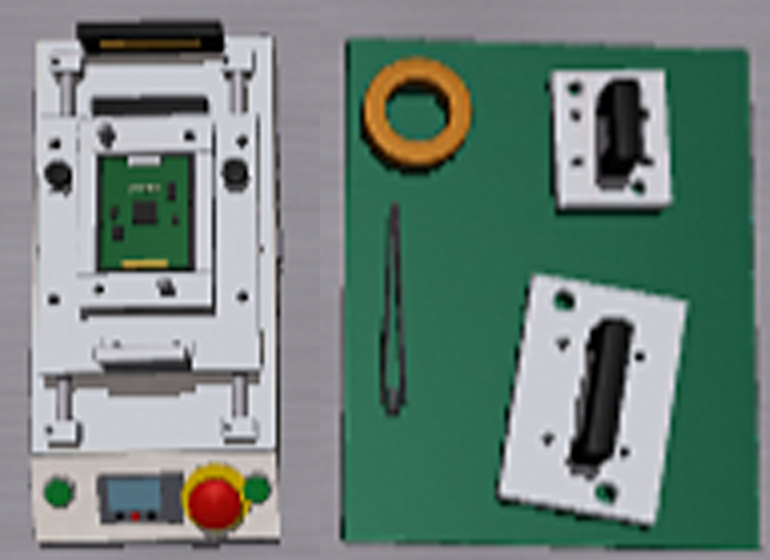

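View pics/scenecrop.png

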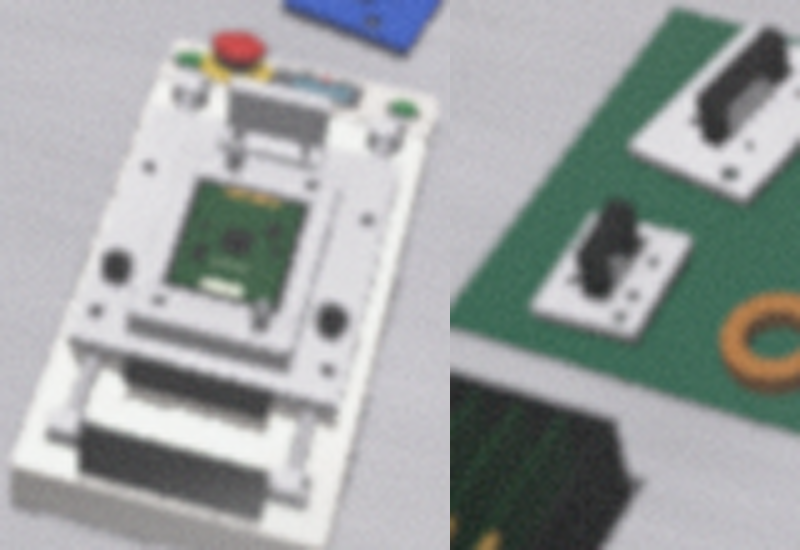

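The crops show the dowels in the top picture at about (212,143) for a and (227,182) for b. The plate's holes are at about (359,190) and (367,228). Now I'll fit the station's yaw and triangulate the key points from both views.

```bash
python3 - <<'E'
from h import *
t=load("top0");s=load("scene0")
def tri(a,b):
    o1,d1=ray(t,[a]);o2,d2=ray(s,[b]);d1=d1[0];d2=d2[0]
    l=np.linalg.lstsq(np.c_[d1,-d2],o2-o1,rcond=None)[0]; p,q=o1+d1*l[0],o2+d2*l[1]; return ((p+q)/2).round(4),(np.linalg.norm(p-q)*1000).round(1)
ct=lambda x,y:(185+x/4-.4,110+y/4-.4); cb=lambda x,y:(310+(x-320)/5-.4,130+y/5-.4)
cs=lambda x,y:(265+x/5-.4,200+y/5-.4); cd=lambda x,y:(140+(x-450)/5-.4,185+y/5-.4)
print("dowel a top",tri(ct(106,124),cs(263,300)),"b",tri(ct(165,279),cs(235,150)))
print("tab top far corners L,R",tri(ct(104,341),cs(326,112)),tri(ct(184,344),cs(230,88)))
print("bar far end",tri(cb(617,323),cd(712,122)))
for f,n in((t,"top"),(s,"scene")):
    P=cloud(f).reshape(-1,3)
    def band(x0,x1,y0,y1,z0,z1): return P[(P[:,0]>x0)&(P[:,0]<x1)&(P[:,1]>y0)&(P[:,1]<y1)&(P[:,2]>z0)&(P[:,2]<z1)]
    for nm,b in (("tab",(.5,.56,.1,.23,.108,.12)),("dowelA",(.65,.72,.15,.23,.1,.12)),("dowelB",(.545,.6,.11,.18,.1,.12)),("nest",(.54,.73,.1,.24,.09,.099)),("carr",(.4,.8,.05,.28,.07,.08)),("base",(.3,.95,.05,.28,.041,.05)),("plate",(.42,.62,-.32,-.15,.012,.022)),("bar",(.42,.62,-.32,-.15,.052,.064))):
        q=band(*b)
        if len(q)<3: print(n,nm,len(q));continue
        (c,w,a)=cv2.minAreaRect((q[:,:2]*1000).astype(np.float32)); print(n,nm,len(q),q.mean(0).round(4),np.round(c,1),np.round(w,1),round(a,1))
E
```

```text
dowel a top (array([0.6772, 0.1897, 0.1165]), np.float64(0.7)) b (array([0.5743, 0.1472, 0.1101]), np.float64(0.4))
tab top far corners L,R (array([0.5313, 0.1867, 0.1127]), np.float64(3.1)) (array([0.5307, 0.1325, 0.1124]), np.float64(1.5))
bar far end (array([ 0.5545, -0.2438,  0.0384]), np.float64(5.5))
top tab 90 [0.5249 0.1605 0.1134] [525.1 160.6] [ 9.3 57.4] 1.3
top dowelA 14 [0.6758 0.1911 0.1093] [676.4 191.6] [9.6 7.6] 45.0
top dowelB 15 [0.5711 0.1459 0.1092] [572.4 137.4] [ 7.3 31.4] 3.5
top nest 1429 [0.6243 0.1656 0.0935] [624.9 167.5] [131.  129.9] 1.7
top carr 1895 [0.6128 0.1607 0.0741] [642.6 165.6] [246.3 150. ] 1.5
top base 2285 [0.5788 0.1565 0.0446] [536.2 163.3] [463.2 169.5] 1.5
top plate 1157 [ 0.5152 -0.2355  0.0167] [ 517.2 -236.9] [ 91.5 130.8] 80.1
top bar 177 [ 0.5172 -0.2364  0.0563] [ 516.9 -236.8] [18.  79.6] 79.9
scene tab 72 [0.5258 0.1606 0.1124] [525.1 160.2] [14.3 58.6] 1.3
scene dowelA 17 [0.6789 0.1896 0.1088] [679.1 189.4] [5.7 8.5] 8.9
scene dowelB 15 [0.5733 0.1465 0.1077] [573.3 146.6] [8.4 8.6] 16.6
scene nest 1125 [0.6286 0.1639 0.0932] [625.2 164. ] [133.1 131.4] 3.5
scene carr 1510 [0.6386 0.1667 0.0741] [642.2 163.4] [251.3 149.8] 1.9
scene base 1365 [0.6619 0.1746 0.0446] [535.5 160.2] [468.8 169.2] 1.8
scene plate 625 [ 0.5246 -0.2336  0.0164] [ 516.9 -237.3] [ 94.1 132.7] 81.2
scene bar 105 [ 0.5175 -0.2364  0.0554] [ 517.  -236.8] [19.7 80.1] 82.8
```

Emit:
play_rows:
  rows:
    - [[0.5,-1,0,0,0,0.7],[0.5,-1,0,0,0,0.7],[0.5,-1,0,0,0,0.7],[0.5,-1,0,0,0,0.7],[0.5,-1,0,0,0,0.7]]
  hand: 1
  force: 40

```text
clock: 0.52
tool_pos: [0.2242, -0.3752, 0.2388]
tcp_rot: [-3.14, -0.033, 0.001]
force: [0.2, 0.1, 1.1]
gripper_width: 0.0258
finger_force: 0.0
```

Emit:
play_rows:
  rows:
    - [[0.4,-1,0.1,0,0,0],[0.4,-1,0.1,0,0,0],[0.4,-1,0.1,0,0,0],[0.4,-1,0.1,0,0,0],[0.4,-1,0.1,0,0,0]]

```text
clock: 0.93
tool_pos: [0.2619, -0.2744, 0.2289]
tcp_rot: [-3.141, -0.039, 0.001]
force: [0.3, -0.1, 0.7]
gripper_width: 0.0002
finger_force: 0.0
```

Emit:
play_rows:
  rows:
    - [[0.4,-1,0.1,0,0,0],[0.4,-1,0.1,0,0,0],[0.4,-1,0.1,0,0,0],[0.4,-1,0.1,0,0,0],[0.4,-1,0.1,0,0,0]]

```text
clock: 1.35
tool_pos: [0.2993, -0.1735, 0.219]
tcp_rot: [-3.141, -0.039, 0.001]
force: [0.9, 0.7, -0.2]
gripper_width: 0.0001
finger_force: 0.0
```

Emit:
play_rows:
  rows:
    - [[0.4,-1,0.1,0,0,0],[0.4,-1,0.1,0,0,0],[0.4,-1,0.1,0,0,0],[0.4,-1,0.1,0,0,0],[0.4,-1,0.1,0,0,0]]

```text
clock: 1.77
tool_pos: [0.3368, -0.0726, 0.209]
tcp_rot: [-3.141, -0.04, 0.001]
force: [-0.6, -0.9, 0.4]
gripper_width: -0.0001
finger_force: 0.0
```

Emit:
play_rows:
  rows:
    - [[0.4,-1,0.1,0,0,0],[0.4,-1,0.1,0,0,0],[0.4,-1,0.1,0,0,0],[0.4,-1,0.1,0,0,0],[0.4,-1,0.1,0,0,0]]

```text
clock: 2.18
tool_pos: [0.3746, 0.0183, 0.1989]
tcp_rot: [-3.131, -0.064, 0.002]
force: [0.1, -0.9, 0.5]
gripper_width: 0.0
finger_force: 0.0
```

Emit:
play_rows:
  rows:
    - [[1,-1,0,0,0,0],[1,-1,0,0,0,0],[1,-1,0,0,0,0],[1,-1,0,0,0,0],[1,-1,0,0,0,0]]

```text
clock: 2.6
tool_pos: [0.4732, 0.0668, 0.2017]
tcp_rot: [-3.081, -0.162, 0.006]
force: [0.0, -0.4, 0.2]
gripper_width: 0.0001
finger_force: 0.0
```

Emit:
play_rows:
  rows:
    - [[0,-1,0,0,0,0],[0,-0.4,0.2,0,0,0],[0,0,0.8,0,0,0],[0,0,0.8,0,0,0],[0,0,0,0,0,0]]

```text
clock: 3.02
tool_pos: [0.4674, 0.0804, 0.1649]
tcp_rot: [-3.067, -0.193, 0.018]
force: [-0.7, 0.0, -1.0]
gripper_width: -0.0001
finger_force: 0.0
```

```bash
python3 -c "
from h import *
s=r.sense();print(s['joints'].round(3),s['tool_pos'],s['tcp_rot'],s['force'])"
```

```text
[ 0.125  0.226 -0.39   0.962  0.069  3.14 ] [0.46740572 0.08044171 0.16491095] [-3.06658195 -0.19287302  0.01786531] [-0.7380722   0.04928258 -1.01068906]
```

Emit:
play_rows:
  rows:
    - [[0,0,0,0,0,-1],[0,0,0,0,0,-1],[0,0,0,0,0,-1],[0,0,0,0,0,-1],[0,0,0,0,0,-1]]

```text
clock: 3.43
tool_pos: [0.4701, 0.0807, 0.1684]
tcp_rot: [-2.91, -0.988, -0.02]
force: [-0.4, -0.1, -0.5]
gripper_width: -0.0001
finger_force: 0.0
```

Emit:
play_rows:
  rows:
    - [[0,0,0,0,0,-1],[0,0,0,0,0,-1],[0,0,0,0,0,-1],[0,0,0,0,0,-1],[0,0,0,0,0,-1]]

```text
clock: 3.85
tool_pos: [0.4701, 0.0807, 0.1684]
tcp_rot: [-2.56, -1.71, -0.047]
force: [1.1, 0.3, 0.5]
gripper_width: -0.0
finger_force: 0.0
```

Emit:
play_rows:
  rows:
    - [[0,0,0,0,0,-1],[0,0,0,0,0,-1],[0,0,0,0,0,-1],[0,0,0,0,0,-1],[0,0,0,0,0,-1]]

```text
clock: 4.27
tool_pos: [0.4701, 0.0807, 0.1684]
tcp_rot: [-2.036, -2.322, -0.07]
force: [0.6, -0.2, 0.8]
gripper_width: -0.0002
finger_force: 0.0
```

Emit:
play_rows:
  rows:
    - [[0,0,0,0,0,-1],[0,0,0,0,0,-1],[0,0,0,0,0,-1],[0,0,0,0,0,-1],[0,0,0,0,0,-1]]

```text
clock: 4.68
tool_pos: [0.4701, 0.0807, 0.1684]
tcp_rot: [-1.372, -2.781, -0.089]
force: [-0.5, -0.0, 0.0]
gripper_width: 0.0002
finger_force: 0.0
```

Emit:
play_rows:
  rows:
    - [[0,0,0,0,0,-1],[0,0,0,0,0,-1],[0,0,0,0,0,-1],[0,0,0,0,0,-1],[0,0,0,0,0,-1]]

```text
clock: 5.1
tool_pos: [0.4701, 0.0807, 0.1684]
tcp_rot: [-0.608, -3.057, -0.103]
force: [0.2, 0.4, -0.3]
gripper_width: -0.0
finger_force: 0.0
```

Emit:
play_rows:
  rows:
    - [[0,0,0,0,0,-1],[0,0,0,0,0,-1],[0,0,0,0,0,0],[0,0,0,0,0,0]]

```text
clock: 5.43
tool_pos: [0.4704, 0.0809, 0.1683]
tcp_rot: [-0.298, -3.11, -0.106]
force: [-0.5, -0.5, 0.9]
gripper_width: -0.0
finger_force: 0.0
```

```bash
python3 -c "
from h import *
from scipy.spatial.transform import Rotation as R
s=r.sense();print(s['joints'].round(3),s['tool_pos'],R.from_rotvec(s['tcp_rot']).as_matrix().round(3),s['force'])"
```

```text
[ 0.125  0.223 -0.384  0.964  0.07   0.316] [0.47042704 0.08086123 0.16831054] [[-0.982  0.19  -0.009]
 [ 0.189  0.98   0.069]
 [ 0.022  0.066 -0.998]] [-0.50398088 -0.50646839  0.86429232]
```

```bash
cat >> h.py <<'E'
from scipy.spatial.transform import Rotation as R
def goal(p,yawdeg):
    "units needed: turn (tool axes, units of 6 deg), shift in goal-tool axes (units of 20mm)"
    s=r.sense(); a=R.from_rotvec(s["tcp_rot"]); y=np.radians(yawdeg)
    g=R.from_euler("z",y)*R.from_euler("x",np.pi)
    d=np.array(p)-s["tool_pos"]
    print("turn",(np.degrees((a.inv()*g).as_rotvec())/6).round(3),"shift goal axes",(g.inv().apply(d)/.02).round(3),"now axes",(a.inv().apply(d)/.02).round(3),"mm",(d*1000).round(1),"F",s["force"].round(1),"t",s["clock"],s["joints"].round(2))
E
python3 -c "
from h import *
goal([.478,.1605,.15],181.5)"
```

```text
turn [ 0.652 -0.143 -2.074] shift goal axes [-0.483  3.971  0.916] now axes [0.361 3.912 1.185] mm [  7.6  79.6 -18.3] F [-0.5 -0.5  0.9] t 5.4333 [ 0.12  0.22 -0.38  0.96  0.07  0.32]
```

Emit:
play_rows:
  rows:
    - [[0,0,0,0.33,-0.07,-0.69],[0,0,0,0.33,-0.07,-0.69],[0,0,0,0,0,-0.69],[0,1,0.2,0,0,0],[-0.2,1,0.2,0,0,0]]

```text
clock: 5.85
tool_pos: [0.473, 0.1211, 0.1602]
tcp_rot: [0.038, -3.138, 0.002]
force: [-0.7, 0.3, -0.6]
gripper_width: 0.0002
finger_force: 0.0
```

Emit:
play_rows:
  rows:
    - [[-0.2,1,0.2,0,0,0],[0,0.9,0.2,0,0,0],[0,0,0,0,0,0]]

```text
clock: 6.1
tool_pos: [0.4764, 0.1617, 0.1514]
tcp_rot: [0.046, -3.138, -0.0]
force: [0.4, 0.2, -0.2]
gripper_width: -0.0001
finger_force: 0.0
```

```bash
python3 -c "
from h import *
goal([.478,.1605,.096],181.5)"
```

```text
turn [ 0.002 -0.03   0.031] shift goal axes [-0.078 -0.061  2.769] now axes [-0.086 -0.062  2.768] mm [  1.6  -1.2 -55.4] F [ 0.4  0.2 -0.2] t 6.1 [ 0.33  0.28 -0.35  0.94  0.    0.3 ]
```

Descend, then push (+x world = tool -x) until contact.

Emit:
play_rows:
  rows:
    - [[0,0,0.9,0,0,0],[0,0,0.9,0,0,0],[0,0,0.9,0,0,0],[0,0,0,0,0,0]]

```text
clock: 6.43
tool_pos: [0.4737, 0.1578, 0.0952]
tcp_rot: [0.042, -3.133, 0.005]
force: [-1.0, -0.5, -0.4]
gripper_width: 0.0002
finger_force: 0.0
```

Emit:
play_rows:
  rows:
    - [[-0.5,0,0,0,0,0],[-0.5,0,0,0,0,0],[-0.3,0,0,0,0,0],[-0.3,0,0,0,0,0],[0,0,0,0,0,0]]

```text
clock: 6.85
tool_pos: [0.5111, 0.1605, 0.0987]
tcp_rot: [-0.044, 3.141, -0.0]
force: [-0.8, 0.3, -0.4]
gripper_width: 0.0003
finger_force: 0.0
```

```bash
python3 - <<'E'
from h import *
goal([.52,.1605,.096],181.5)
f=r.grab_frame("top");save(f,"top1");P=cloud(f).reshape(-1,3)
def band(x0,x1,y0,y1,z0,z1): return P[(P[:,0]>x0)&(P[:,0]<x1)&(P[:,1]>y0)&(P[:,1]<y1)&(P[:,2]>z0)&(P[:,2]<z1)]
q=band(.4,.9,.05,.28,.07,.08);print(cv2.minAreaRect((q[:,:2]*1000).astype(np.float32)),q[:,0].max())
E
```

```text
turn [-0.003  0.003  0.017] shift goal axes [-0.447 -0.013  0.133] now axes [-0.447 -0.014  0.133] mm [ 8.9 -0.  -2.7] F [-0.8  0.3 -0.4] t 6.85 [ 0.3   0.38 -0.36  0.84 -0.    0.28]
((654.7815551757812, 127.27101135253906), (262.3904724121094, 102.83978271484375), 21.338773727416992) 0.7654984771750444
```

Emit:
play_rows:
  rows:
    - [[-0.3,0,0,0,0,0],[-0.3,0,0,0,0,0],[-0.3,0,0,0,0,0],[-0.3,0,0,0,0,0],[0,0,0,0,0,0]]

```text
clock: 7.32
tool_pos: [0.534, 0.1611, 0.0977]
tcp_rot: [0.045, -3.14, 0.001]
force: [-0.8, -0.1, -1.1]
gripper_width: 0.0002
finger_force: 0.0
```

```bash
cat > look.py <<'E'
from h import *
import sys
f=r.grab_frame("scene");save(f,sys.argv[1]);P=cloud(f).reshape(-1,3)
def band(x0,x1,y0,y1,z0,z1): return P[(P[:,0]>x0)&(P[:,0]<x1)&(P[:,1]>y0)&(P[:,1]<y1)&(P[:,2]>z0)&(P[:,2]<z1)]
q=band(.45,.95,.1,.24,.0715,.0775)
print("carriage far edge x",np.sort(q[:,0])[-15:].mean().round(4)); b=band(.45,.95,.1,.24,.041,.048);print("base far",b[:,0].max().round(4))
E
python3 - <<'E'
from h import *
P=cloud(load("scene0")).reshape(-1,3);q=P[(P[:,0]>.45)&(P[:,0]<.95)&(P[:,1]>.1)&(P[:,1]<.24)&(P[:,2]>.0715)&(P[:,2]<.0775)];print("ref",np.sort(q[:,0])[-15:].mean())
E
python3 look.py s1
```

```text
ref 0.7668253669751253
carriage far edge x 0.7663
base far 0.7713
```

```bash
python3 - <<'E'
from h import *
a=load("s1")["img"][190:310,255:365];b=load("scene0")["img"][190:310,255:365]
cv2.imwrite("pics/s1c.png",cv2.resize(np.hstack([a,b]),None,fx=3.6,fy=3.6,interpolation=cv2.INTER_CUBIC))
E
```

```text
(no output)
```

View pics/s1c.png

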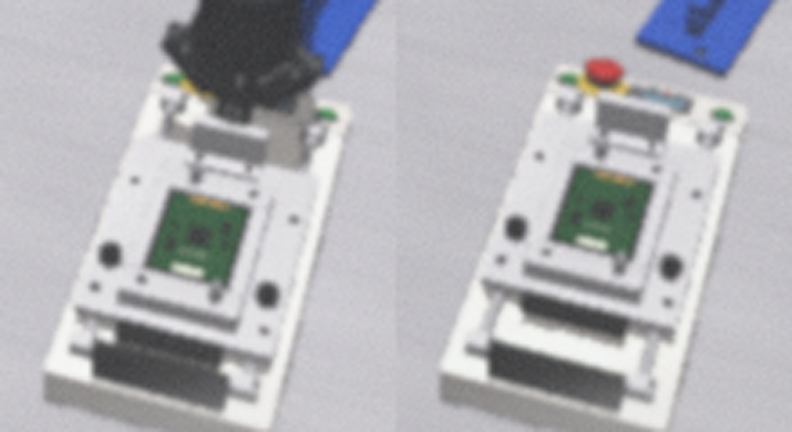

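The left half (now) shows the fingers behind the tab and the carriage moved about 25 mm further along its rails than in the right half (start). I'll keep pushing.

Emit:
play_rows:
  rows:
    - [[-0.3,0,0,0,0,0],[-0.3,0,0,0,0,0],[0,0,0,0,0,0]]

```text
clock: 7.62
tool_pos: [0.5411, 0.1611, 0.097]
tcp_rot: [0.046, -3.131, 0.001]
force: [-8.1, 0.9, 5.3]
gripper_width: -0.0002
finger_force: 3.9
```

Emit:
play_rows:
  rows:
    - [[-0.3,0,0,0,0,0],[-0.2,0,0,0,0,0],[0,0,0,0,0,0]]

```text
clock: 7.87
tool_pos: [0.541, 0.161, 0.0967]
tcp_rot: [0.048, -3.113, 0.001]
force: [-29.2, 1.2, 22.4]
gripper_width: -0.0
finger_force: 14.7
```

Emit:
play_rows:
  rows:
    - [[-0.2,0,0,0,0,0],[0,0,0,0,0,0]]

```text
clock: 8.03
tool_pos: [0.541, 0.161, 0.0965]
tcp_rot: [0.049, -3.106, 0.001]
force: [-37.2, 0.5, 28.2]
gripper_width: 0.0
finger_force: 18.8
```

Emit:
play_rows:
  rows:
    - [[-0.2,0,0,0,0,0],[0,0,0,0,0,0]]

```text
clock: 8.2
tool_pos: [0.541, 0.161, 0.0963]
tcp_rot: [0.049, -3.099, 0.001]
force: [-44.3, 2.0, 34.3]
gripper_width: 0.0001
finger_force: 22.9
```

Emit:
play_rows:
  rows:
    - [[0.4,0,0,0,0,0],[0.5,0,0,0,0,0],[0,0,0,0,0,0]]

```text
clock: 8.45
tool_pos: [0.5411, 0.1611, 0.0973]
tcp_rot: [0.047, -3.134, 0.003]
force: [-8.4, -0.2, 3.3]
gripper_width: -0.0001
finger_force: 3.2
```

Emit:
play_rows:
  rows:
    - [[0.5,0,0,0,0,0],[0,0,-1,0,0,0],[0,0,-1,0,0,0],[0,0,-1,0,0,0],[0,0,-1,0,0,0]]

```text
clock: 8.87
tool_pos: [0.5362, 0.1612, 0.1788]
tcp_rot: [-0.045, 3.141, -0.001]
force: [0.2, 0.3, -0.8]
gripper_width: -0.0003
finger_force: 0.0
```

Emit:
play_rows:
  rows:
    - [[0,-1,-0.4,0,0,0],[0,-1,0,0,0,0],[0,-1,0,0,0,0],[0,-1,0,0,0,0],[0,-1,0,0,0,0]]

```text
clock: 9.28
tool_pos: [0.5393, 0.0602, 0.1863]
tcp_rot: [-0.045, 3.14, -0.002]
force: [-0.8, 0.4, 1.2]
gripper_width: 0.0001
finger_force: 0.0
```

Emit:
play_rows:
  rows:
    - [[0,-1,0,0,0,0.4],[0,-1,0,0,0,0.4],[0,-1,0,0,0,0.4],[0,-1,0,0,0,0.4],[0,-1,0,0,0,0.4]]
  hand: -1

```text
clock: 9.7
tool_pos: [0.5338, -0.0399, 0.1863]
tcp_rot: [0.287, 3.128, -0.003]
force: [0.3, -1.0, 0.8]
gripper_width: 0.0608
finger_force: 0.0
```

```bash
cat > meas.py <<'E'
from h import *
import sys
for n in ("top","scene"):
    f=r.grab_frame(n);save(f,n+sys.argv[1])
    P=cloud(f).reshape(-1,3)
    def band(x0,x1,y0,y1,z0,z1): return P[(P[:,0]>x0)&(P[:,0]<x1)&(P[:,1]>y0)&(P[:,1]<y1)&(P[:,2]>z0)&(P[:,2]<z1)]
    dx=float(sys.argv[2])
    for nm,b in (("tab",(.5+dx,.56+dx,.1,.23,.108,.12)),("dowelA",(.65+dx,.72+dx,.15,.23,.1,.12)),("dowelB",(.55+dx,.6+dx,.13,.18,.1,.12)),("carr",(.4,.8,.05,.28,.07,.08)),("bar",(.42,.62,-.32,-.15,.052,.064)),("plate",(.42,.62,-.32,-.15,.012,.022))):
        q=band(*b)
        if len(q)<3: print(n,nm,len(q));continue
        (c,w,a)=cv2.minAreaRect((q[:,:2]*1000).astype(np.float32)); print(n,nm,len(q),q.mean(0).round(4),np.round(c,1),np.round(w,1),round(a,1))
E
python3 meas.py 2 .03; python3 -c "
from h import *
goal([.517,-.2368,.12],170)"
```

```text
top tab 86 [0.557  0.1626 0.1132] [557.1 161.7] [ 8.7 57.8] 1.3
top dowelA 12 [0.7093 0.1926 0.1091] [710.3 191.9] [7.7 8.8] 59.1
top dowelB 13 [0.6039 0.1486 0.1093] [603.9 149.2] [6.1 8.2] 6.2
top carr 1904 [0.6439 0.1627 0.0741] [659.  166.1] [213.5 150. ] 1.6
top bar 179 [ 0.5161 -0.236   0.0563] [ 516.7 -236.4] [18.5 78.7] 80.9
top plate 717 [ 0.5207 -0.2539  0.0167] [ 516.2 -241.5] [ 81.7 130.6] 80.3
scene tab 77 [0.5593 0.1607 0.1125] [558.5 160.9] [59.5 14.5] 89.2
scene dowelA 18 [0.7121 0.1912 0.1071] [711.9 190.8] [8.3 6. ] 67.4
scene dowelB 16 [0.6075 0.1482 0.108 ] [606.6 148. ] [ 7.4 10. ] 69.9
scene carr 1580 [0.6663 0.1679 0.0741] [659.2 163.8] [217. 150.] 1.8
scene bar 97 [ 0.5176 -0.2367  0.0558] [ 517.4 -236.9] [19.2 77.7] 82.8
scene plate 623 [ 0.5253 -0.2334  0.0163] [ 516.2 -238.1] [ 93.5 133.3] 79.6
turn [-0.024  0.003 -0.098] shift goal axes [-0.896 -9.77   3.311] now axes [-0.995 -9.752  3.336] mm [ -16.3 -195.5  -66.2] F [ 0.1  1.  -0.3] t 9.8 [-0.08  0.3  -0.22  1.05 -0.    0.11]
```

```bash
python3 - <<'E'
from h import *
a=load("top2")["img"][105:250,180:270]
b=load("scene2")["img"][195:315,260:360]
cv2.imwrite("pics/c2.png",np.hstack([cv2.resize(a,(360,580),interpolation=2),cv2.resize(b,(430,580),interpolation=2)]))
E
```

```text
(no output)
```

View pics/c2.png

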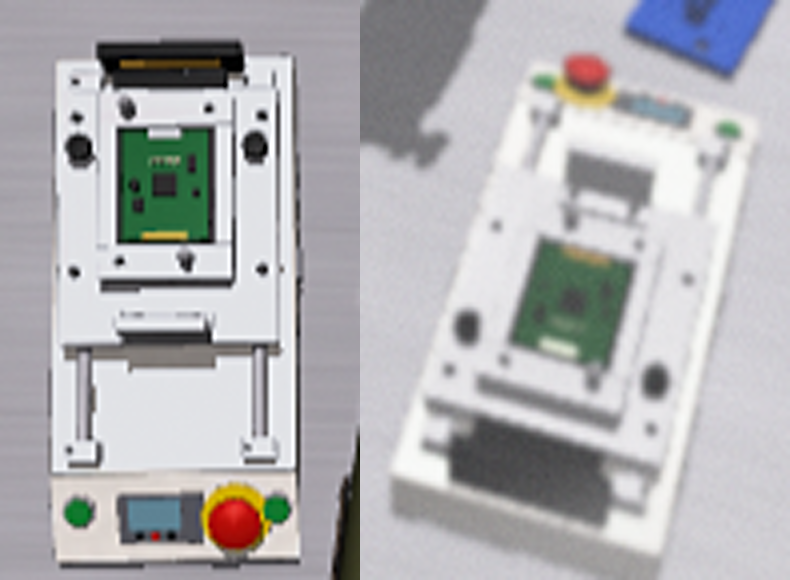

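The picture shows the carriage home against the connector block at the far end, with the tab at (165,325). Now the plate.

Emit:
play_rows:
  rows:
    - [[-0.09,-0.98,0,0,0,-0.03],[-0.09,-0.98,0,0,0,-0.03],[-0.09,-0.98,0,0,0,-0.03],[-0.09,-0.98,0,0,0,-0.03],[-0.09,-0.98,0,0,0,-0.03]]
  hand: -1

```text
clock: 10.22
tool_pos: [0.5253, -0.1373, 0.1863]
tcp_rot: [-0.257, -3.131, 0.002]
force: [-0.2, 0.4, 1.4]
gripper_width: 0.0857
finger_force: 0.0
```

Emit:
play_rows:
  rows:
    - [[-0.09,-0.98,0.3,0,0,0],[-0.09,-0.98,0.5,0,0,0],[-0.09,-0.98,0.5,0,0,0],[-0.09,-0.98,0.5,0,0,0],[-0.09,-0.95,0.5,0,0,0]]

```text
clock: 10.63
tool_pos: [0.5182, -0.2353, 0.14]
tcp_rot: [-0.257, -3.131, 0.003]
force: [0.7, 0.9, -0.2]
gripper_width: 0.0857
finger_force: 0.0
```

Emit:
play_rows:
  rows:
    - [[0,0,0.5,0,0,0],[0,0,0,0,0,0]]

```text
clock: 10.8
tool_pos: [0.5164, -0.2342, 0.1281]
tcp_rot: [-0.26, -3.126, -0.0]
force: [-0.8, 1.3, -0.3]
gripper_width: 0.0853
finger_force: 0.0
```

```bash
python3 -c "
from h import *
goal([.517,-.2367,.038],170.3)"
```

```text
turn [-0.003 -0.042  0.033] shift goal axes [-0.052 -0.119  4.507] now axes [-0.071 -0.117  4.507] mm [  0.6  -2.5 -90.1] F [-0.8  1.3 -0.3] t 10.8 [-0.42  0.4  -0.23  0.94 -0.   -0.26]
```

Emit:
play_rows:
  rows:
    - [[-0.05,-0.12,0.9,0,0,0],[0,0,0.9,0,0,0],[0,0,0.9,0,0,0],[0,0,0.9,0,0,0],[0,0,0.5,0,0,0]]

```text
clock: 11.22
tool_pos: [0.517, -0.2352, 0.0468]
tcp_rot: [-0.256, -3.127, 0.0]
force: [-0.7, 0.0, 0.4]
gripper_width: 0.0856
finger_force: 0.0
```

Emit:
play_rows:
  rows:
    - [[0,0,0.4,0,0,0],[0,0,0,0,0,0],[0,0,0,0,0,0]]

```text
clock: 11.47
tool_pos: [0.5175, -0.2365, 0.0404]
tcp_rot: [-0.257, -3.129, 0.002]
force: [0.5, -1.1, -0.1]
gripper_width: 0.0857
finger_force: 0.0
```

```bash
python3 -c "
from h import *
goal([.517,-.2367,.038],170.3)"
```

```text
turn [-0.013 -0.02   0.049] shift goal axes [ 0.024 -0.015  0.121] now axes [ 0.024 -0.015  0.121] mm [-0.5 -0.2 -2.4] F [ 0.5 -1.1 -0.1] t 11.4667 [-0.43  0.49 -0.35  0.74 -0.   -0.26]
```

Emit:
play_rows:
  rows:
    - [[0,0,0.12,0,0,0],[0,0,0,0,0,0],[0,0,0,0,0,0],[0,0,0,0,0,0],[0,0,0,0,0,0]]
  hand: 1
  force: 90

```text
clock: 11.88
tool_pos: [0.5174, -0.237, 0.0381]
tcp_rot: [-0.259, -3.129, 0.002]
force: [0.5, 0.1, -0.0]
gripper_width: 0.0255
finger_force: 0.0
```

Emit:
play_rows:
  rows:
    - [[0,0,0,0,0,0],[0,0,0,0,0,0],[0,0,0,0,0,0],[0,0,0,0,0,0],[0,0,0,0,0,0]]

```text
clock: 12.3
tool_pos: [0.5174, -0.2371, 0.0383]
tcp_rot: [-0.259, -3.129, 0.003]
force: [-1.1, -0.2, 5.6]
gripper_width: 0.0165
finger_force: 88.2
```

```bash
python3 -c "
from h import *
goal([.517,-.2367,.038],170.3)"
```

```text
turn [-0.017 -0.016  0.041] shift goal axes [0.021 0.014 0.013] now axes [0.021 0.015 0.013] mm [-0.4  0.4 -0.3] F [-1.1 -0.2  5.6] t 12.3 [-0.43  0.49 -0.35  0.73 -0.   -0.26]
```

Emit:
play_rows:
  rows:
    - [[0,0,-0.3,0,0,0],[0,0,-0.6,0,0,0],[0,0,-0.9,0,0,0],[0,0,-0.9,0,0,0],[0,0,-0.9,0,0,0]]

```text
clock: 12.72
tool_pos: [0.5162, -0.2362, 0.1094]
tcp_rot: [-0.258, -3.126, 0.0]
force: [0.1, -0.2, -4.4]
gripper_width: 0.0164
finger_force: 87.9
```

Emit:
play_rows:
  rows:
    - [[0,0,-0.9,0,0,0],[0,0,-0.9,0,0,0],[0,0,-0.9,0,0,0],[0,0,-0.9,0,0,0],[0,0,-0.5,0,0,0]]

```text
clock: 13.13
tool_pos: [0.5176, -0.2367, 0.193]
tcp_rot: [-0.258, -3.129, 0.002]
force: [1.1, -0.2, -3.1]
gripper_width: 0.0163
finger_force: 88.0
```

Emit:
play_rows:
  rows:
    - [[0,0.5,0,0,0,-0.38],[0,0.9,0,0,0,-0.38],[-0.2,0.9,0,0,0,-0.38],[-0.3,0.9,0,0,0,-0.38],[-0.3,0.9,0,0,0,-0.38]]

```text
clock: 13.55
tool_pos: [0.5389, -0.1539, 0.1898]
tcp_rot: [0.059, -3.136, -0.001]
force: [0.5, 0.0, -4.4]
gripper_width: 0.0163
finger_force: 88.1
```

Emit:
play_rows:
  rows:
    - [[-0.4,1,0,0,0,0],[-0.4,1,0,0,0,0],[-0.4,1,0,0,0,0],[-0.4,1,0,0,0,0],[-0.4,1,0,0,0,0]]

```text
clock: 13.97
tool_pos: [0.5753, -0.0524, 0.1894]
tcp_rot: [0.057, -3.135, 0.0]
force: [0.8, -1.4, -4.6]
gripper_width: 0.0166
finger_force: 88.1
```

Emit:
play_rows:
  rows:
    - [[-0.4,1,0,0,0,0],[-0.4,1,0,0,0,0],[-0.4,1,0,0,0,0],[-0.4,1,0,0,0,0],[-0.4,1,0,0,0,0]]

```text
clock: 14.38
tool_pos: [0.6118, 0.0487, 0.1891]
tcp_rot: [0.057, -3.135, 0.001]
force: [-0.7, -0.3, -3.8]
gripper_width: 0.0166
finger_force: 88.1
```

```bash
python3 -c "
from h import *
goal([.657,.164,.19],181.5)"
```

```text
turn [-0.006 -0.06   0.097] shift goal axes [-2.41   5.703 -0.047] now axes [-2.468  5.679 -0.066] mm [ 45.2 115.3   0.9] F [-0.7 -0.3 -3.8] t 14.3833 [ 0.08  0.44  0.    1.14 -0.    0.04]
```

Emit:
play_rows:
  rows:
    - [[-0.4,0.96,0,0,0,0.02],[-0.4,0.96,0,0,0,0.02],[-0.4,0.96,0,0,0,0.02],[-0.4,0.96,0,0,0,0.02],[-0.4,0.96,0,0,0,0.02]]

```text
clock: 14.8
tool_pos: [0.6489, 0.1457, 0.1886]
tcp_rot: [0.04, -3.135, 0.002]
force: [-0.5, 0.2, -2.8]
gripper_width: 0.0167
finger_force: 88.1
```

Emit:
play_rows:
  rows:
    - [[-0.3,0.7,0.2,0,0,0],[-0.1,0.2,0.3,0,0,0],[0,0,0.2,0,0,0],[0,0,0,0,0,0],[0,0,0,0,0,0]]

```text
clock: 15.22
tool_pos: [0.6564, 0.161, 0.1757]
tcp_rot: [0.036, -3.136, 0.003]
force: [-0.1, 0.1, -3.8]
gripper_width: 0.0164
finger_force: 88.2
```

```bash
python3 - <<'E'
from h import *
goal([.657,.164,.165],181.5)
s=r.sense();print(s["tool_pos"])
for n in ("top","scene"):
    f=r.grab_frame(n);save(f,n+"3");P=cloud(f);g=f["img"].max(2)
    q=P[(P[...,2]>.138)&(P[...,2]<.15)&(P[...,0]>.54)&(P[...,0]<.76)&(P[...,1]>.07)&(P[...,1]<.26)]
    print(n,len(q),q.mean(0),cv2.minAreaRect((q[:,:2]*1000).astype(np.float32)))
a=load("top3")["img"];b=load("scene3")["img"]
cv2.imwrite("pics/c3.png",np.hstack([cv2.resize(a[110:210,180:260],(400,500),interpolation=2),cv2.resize(b[200:300,275:355],(400,500),interpolation=2)]))
E
```

```text
turn [-0.021 -0.052 -0.03 ] shift goal axes [-0.033  0.147  0.537] now axes [-0.036  0.148  0.537] mm [  0.6   3.  -10.7] F [-0.1  0.1 -3.8] t 15.2167 [ 0.24  0.55  0.16  1.18 -0.    0.22]
[0.65641386 0.16104356 0.17574418]
top 0 [nan nan nan] ((0.0, 0.0), (0.0, 0.0), 0.0)
scene 38 [0.70987879 0.16817842 0.14782434] ((681.7223510742188, 185.7304229736328), (64.06224060058594, 143.92633056640625), 53.49387741088867)<stdin>:7: RuntimeWarning: Mean of empty slice.
  ret = um.true_divide(
```

View pics/c3.png

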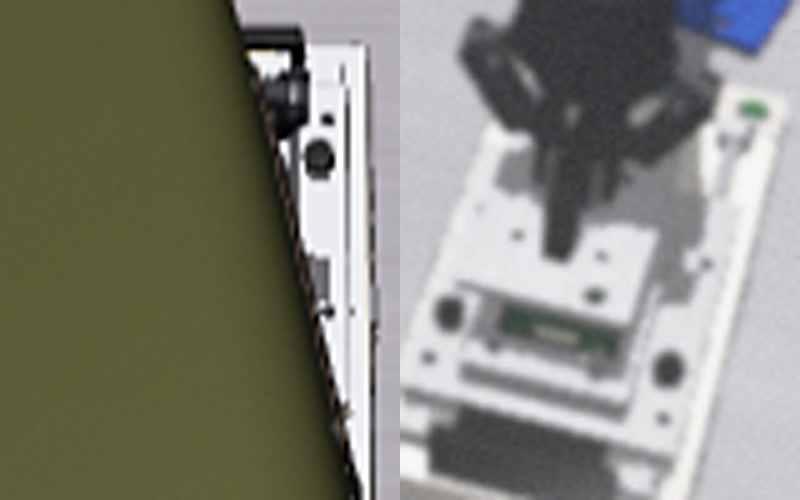

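The top view is blocked by the arm. In the scene view, hole a is at about (314,259). I'll fit the visible part of the plate there.

```bash
cat > pl.py <<'E'
from h import *
def plate(f,zt,dbg=True):
    P=cloud(f); m=(abs(P[...,2]-zt)<.004)&(P[...,0]>.54)&(P[...,0]<.78)&(P[...,1]>.07)&(P[...,1]<.26)
    q=P[m]; print(len(q),"z",np.median(q[:,2]).round(4))
    (c,w,a)=cv2.minAreaRect((q[:,:2]*1000).astype(np.float32)); print("rect",np.round(c,1),np.round(w,1),round(a,2))
    print("corners",cv2.boxPoints((c,w,a)).round(1).tolist())
    return q
E
python3 - <<'E'
from pl import *
f=load("scene3"); s=r.sense()
plate(f,s["tool_pos"][2]-.0213)
print("hole a", at_z(f,[[313.6,258.6]],s["tool_pos"][2]-.0213), depth_pt(f,[[313,263]]))
R0=R.from_euler("z",1.5,degrees=True)
print("expected hole if plate centred on tcp", s["tool_pos"]+R.from_euler("z",1.2,degrees=True).apply([.053,.025,0]))
E
```

```text
828 z 0.1545
rect [658.1 159.2] [128.7  89.8] 0.93
corners [[593.0, 203.0], [594.5, 113.19999694824219], [723.2000122070312, 115.30000305175781], [721.7000122070312, 205.10000610351562]]
hole a [[0.70857959 0.185477   0.15567812]] [[0.71942242 0.18723769 0.15176986]]
expected hole if plate centred on tcp [0.70972714 0.1871902  0.17697812]
```

```bash
python3 -c "
from h import *
goal([.6571,.1657,.150],181.8)"
```

```text
turn [-0.013 -0.029 -0.085] shift goal axes [1.000e-03 2.310e-01 1.349e+00] now axes [-1.000e-03  2.330e-01  1.349e+00] mm [ -0.2   4.6 -27. ] F [-0.4 -0.3 -3.4] t 15.3167 [ 0.24  0.55  0.16  1.18 -0.    0.22]
```

Emit:
play_rows:
  rows:
    - [[0,0.12,0.4,0,-0.03,-0.04],[0,0.11,0.5,0,0,-0.04],[0,0,0.45,0,0,0],[0,0,0,0,0,0],[0,0,0,0,0,0]]

```text
clock: 15.73
tool_pos: [0.6564, 0.1665, 0.1484]
tcp_rot: [0.05, -3.139, 0.003]
force: [0.4, -0.1, -3.7]
gripper_width: 0.0164
finger_force: 88.1
```

```bash
python3 - <<'E'
from pl import *
goal([.6571,.1657,.138],181.8)
f=r.grab_frame("scene");save(f,"scene4"); s=r.sense()
plate(f,s["tool_pos"][2]-.0213)
E
```

```text
turn [-0.016 -0.023  0.006] shift goal axes [-0.035 -0.04   0.521] now axes [-0.036 -0.039  0.521] mm [  0.7  -0.8 -10.4] F [ 0.4 -0.1 -3.7] t 15.7333 [ 0.25  0.57  0.11  1.12 -0.    0.22]
770 z 0.1266
rect [656.8 164.7] [130.6  90.3] 1.1
corners [[590.7000122070312, 208.60000610351562], [592.4000244140625, 118.30000305175781], [723.0, 120.80000305175781], [721.2999877929688, 211.10000610351562]]
```

Emit:
play_rows:
  rows:
    - [[-0.05,-0.02,0.1,0,0,0],[0,0,0.15,0,0,0],[0,0,0.15,0,0,0],[0,0,0,0,0,0]]

```text
clock: 16.12
tool_pos: [0.6582, 0.1663, 0.1413]
tcp_rot: [0.05, -3.141, 0.002]
force: [-0.3, -0.3, -3.6]
gripper_width: 0.0163
finger_force: 88.2
```

Emit:
play_rows:
  rows:
    - [[0,0,0.1,0,0,0],[0,0,0.1,0,0,0],[0,0,0,0,0,0]]

```text
clock: 16.37
tool_pos: [0.6582, 0.1664, 0.1375]
tcp_rot: [0.05, -3.141, 0.002]
force: [-0.4, 0.4, -4.1]
gripper_width: 0.0162
finger_force: 88.2
```

Emit:
play_rows:
  rows:
    - [[0,0,0.1,0,0,0],[0,0,0,0,0,0]]

```text
clock: 16.53
tool_pos: [0.6583, 0.1664, 0.1356]
tcp_rot: [-0.05, 3.141, -0.002]
force: [-0.1, -0.6, -4.6]
gripper_width: 0.0164
finger_force: 88.2
```

Emit:
play_rows:
  rows:
    - [[0,0,0.1,0,0,0],[0,0,0,0,0,0]]

```text
clock: 16.7
tool_pos: [0.6583, 0.1664, 0.1336]
tcp_rot: [-0.05, 3.141, -0.002]
force: [0.0, -0.6, -3.5]
gripper_width: 0.0166
finger_force: 88.2
```

Emit:
play_rows:
  rows:
    - [[0,0,0.1,0,0,0],[0,0,0,0,0,0]]

```text
clock: 16.87
tool_pos: [0.6583, 0.1664, 0.1316]
tcp_rot: [-0.05, 3.141, -0.002]
force: [-0.9, -0.8, -3.3]
gripper_width: 0.0167
finger_force: 88.2
```

Emit:
play_rows:
  rows:
    - [[0,0,0.1,0,0,0],[0,0,0.1,0,0,0],[0,0,0,0,0,0]]

```text
clock: 17.12
tool_pos: [0.6588, 0.1665, 0.1283]
tcp_rot: [-0.05, 3.14, -0.001]
force: [-0.9, 0.5, 1.5]
gripper_width: 0.0167
finger_force: 89.0
```

Emit:
play_rows:
  rows:
    - [[0,0,0.1,0,0,0],[0,0,0,0,0,0]]

```text
clock: 17.28
tool_pos: [0.6588, 0.1665, 0.1266]
tcp_rot: [-0.05, 3.139, -0.001]
force: [-0.9, -0.2, 3.1]
gripper_width: 0.0168
finger_force: 89.1
```

Emit:
play_rows:
  rows:
    - [[0,0,0.1,0,0,0],[0,0,0,0,0,0]]

```text
clock: 17.45
tool_pos: [0.6588, 0.1665, 0.1245]
tcp_rot: [-0.05, 3.14, -0.001]
force: [-1.6, 0.2, 5.0]
gripper_width: 0.0168
finger_force: 89.3
```

Spring contact is as expected. Press on to the hard stop.

Emit:
play_rows:
  rows:
    - [[0,0,0.1,0,0,0],[0,0,0,0,0,0]]

```text
clock: 17.62
tool_pos: [0.6589, 0.1665, 0.1233]
tcp_rot: [-0.05, 3.139, -0.001]
force: [-3.0, -0.4, 7.9]
gripper_width: 0.0163
finger_force: 89.8
```

Emit:
play_rows:
  rows:
    - [[0,0,0.05,0,0,0],[0,0,0,0,0,0]]

```text
clock: 17.78
tool_pos: [0.6589, 0.1665, 0.1233]
tcp_rot: [-0.05, 3.138, -0.001]
force: [-4.1, -0.7, 13.3]
gripper_width: 0.0168
finger_force: 90.6
```

Emit:
play_rows:
  rows:
    - [[0,0,0.05,0,0,0],[0,0,0,0,0,0]]

```text
clock: 17.95
tool_pos: [0.6589, 0.1665, 0.1233]
tcp_rot: [-0.05, 3.138, -0.0]
force: [-5.8, -2.0, 15.0]
gripper_width: 0.0166
finger_force: 91.2
```

Emit:
play_rows:
  rows:
    - [[0,0,0.08,0,0,0],[0,0,0,0,0,0],[0,0,0,0,0,0],[0,0,0,0,0,0],[0,0,0,0,0,0]]

```text
clock: 18.37
tool_pos: [0.6589, 0.1665, 0.1232]
tcp_rot: [-0.05, 3.137, -0.0]
force: [-8.3, -1.1, 22.6]
gripper_width: 0.0162
finger_force: 92.0
```

```bash
python3 - <<'E'
from pl import *
f=r.grab_frame("scene");save(f,"scene5"); s=r.sense();print(s["force"],s["tool_pos"])
q=plate(f,.102)
A=np.c_[q[:,:2]-q[:,:2].mean(0),np.ones(len(q))];print("plane slopes,z",np.linalg.lstsq(A,q[:,2],rcond=None)[0].round(4))
a=f["img"]
cv2.imwrite("pics/c5.png",np.hstack([cv2.resize(a[200:310,270:360],(450,550),interpolation=2),cv2.resize(a[175:285,130:200],(350,550),interpolation=2)]))
E
```

```text
[-7.7129496  -1.98065474 22.89112378] [0.65889044 0.16652783 0.12323391]
776 z 0.1014
rect [664.5 164.5] [120.4  90.2] 2.0
corners [[602.7999877929688, 207.5], [606.0, 117.30000305175781], [726.2999877929688, 121.5], [723.0999755859375, 211.6999969482422]]
plane slopes,z [0.0015 0.001  0.1014]
```

View pics/c5.png

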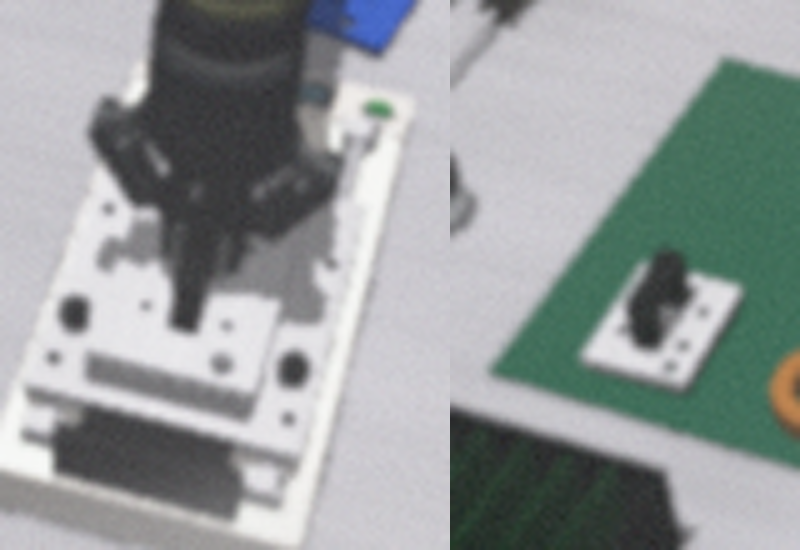

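The plate lies flush and level on the nest, with its top measured at 0.1014 m against the 0.102 m expected. The dowel shows in hole a at (222,362), the carriage is home, and the mat items visible in the right-hand crop are where they were. I'm handing it in.

```bash
python3 -c "
from rig import r
print(r.close_job())"
```

```text
the job is handed in; nothing more can be done
None
```

The carriage is pushed home, and the large plate is on both dowels and held pressed flush on the nest with about 23 N; the job was handed in at about 18 s, and no verdict came back.

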